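# Pop the fuse hatch and reset the cut-out

### The job

The heater control box on the bench has tripped. Press down on the free edge of the larger of its two hatches so that its push-push latch lets go, take your finger away and see that the hatch springs fully open and stays open untouched for a good second; then push the round reset button beneath it fully down and let it come back up. Leave the larger hatch standing open and the smaller one shut, use only the fingertips, and do not lift, tip or shift the box or disturb the things around it.

Things in the scene. Friction and masses are not known exactly. Their poses are not given: they have to be found in the camera images.
- control_box: grey control box, loose, 3 kg, 104 x 170 mm (x, y), casing top 70 mm above the bench. Origin: centre of its underside, z up; its front (-x) faces roughly the robot. In its top lie two plain steel hatches, 9 mm proud: the large at y = +23 mm, the small at y = -53 mm, both hinged at their +x edge (x = +33 mm) with the latch under the free -x edge, 66 mm from the hinge
- large_hatch (a joint): large hatch (66 x 80 mm, 13 thick): 0 latched, 1.9 rad fully open (leans back past upright). Push-push latch: pressing the free edge down 5 to 6 mm (about 3 to 5 N, stop at 6 mm, reading -0.1) for some 0.3 s and letting go frees it; a spring swings it open in about 1.2 s if nothing is in its way. Pressed shut again it latches again
- large_hatch_press (a point): where to press: on the outer face of the large hatch, on its middle line, 13 mm from the free edge, marked by a thin ring 18 mm across; 79 mm above the bench when shut. Moves with the hatch
- large_hatch_hinge (a point): middle of the large hatch's hinge, 79 mm above the bench
- reset_button (a joint): travel of the reset button: 0 up, 0.006 m fully down; a spring pushes it back up; fully down takes 4 N
- reset_button_top (a point): centre of the top of the black reset button (18 mm across, pressed straight down), 60 mm above the bench, so 10 mm below the casing top, under the large hatch, 28 mm in front of its hinge. The well round it is 84 mm along the box y and about 40 mm along its x: put the wider side of the shut fingers along the box y
- small_hatch (a joint): angle of the small hatch (66 x 40 mm): 0 latched shut, 1.9 rad open; same kind of latch; to be left shut
- small_hatch_press (a point): point on the outer face of the small hatch near its free edge (as for the large one)
- v_block: hardened steel V block, 42 x 50 x 35 mm; a bystander, to be left alone. Origin: centre of its underside
- screw_tin: upright tin, 57 mm across, 72 mm tall; a bystander, to be left alone. Origin: centre of its underside
- pliers: flat-nose pliers lying flat, 180 mm long; a bystander, to be left alone. Origin: centre of its underside
- solder_spool: spool of solder wire lying flat, 60 mm across, 36 mm tall; a bystander, to be left alone. Origin: centre of its underside
- jig_block_1: small metal jig block, 30 x 45 x 20 mm; a bystander, to be left alone. Origin: centre of its underside
- jig_block_2: small metal jig block, 25 x 50 x 25 mm; a bystander, to be left alone. Origin: centre of its underside

How it is judged:
By the outcome, as a careful person would: the job done as asked, in the order asked, and still so for the second after the job is handed in, with the robot touching nothing.
It also fails if it takes over 42 s, if anything falls off the work surface, if the arm or the gripper's body presses on something with over 40 N, if the wrist force passes 120 N, or if a joint passes its speed limit or range.

### The arm

A 6-joint arm with a two-finger parallel gripper is mounted at the origin on a cart in front of the work surface, level with it; the furniture and walls round the work are solid. World frame = base frame: x ahead of the robot, y to its left, z up, the work surface at z = 0. Lengths are in m, angles in rad, forces in N, time in s.
With the tool pointing down it reaches from about 0.275 to 0.85 m from the base axis. Payload 19 kg.
Tool frame: the origin (TCP) lies midway between the tips of the shut fingers; the grasp point (between the pads) lies 19 mm behind it (env.grip_point_offset is the distance from the TCP to the grasp point, in m); z points along the fingers, y is the line along which they close (so a half turn about z gives the same grasp; the last joint's range is limited). The gripper opens to 85 mm and grips with 20 to 120 N. Pads are 22 mm wide; open, the fingers measure 114 mm over their backs; the gripper's body (76 mm by 85 mm) begins 54 mm behind the grasp point. The pads swing forward as they close: fully open they stand 13 mm farther back than shut.
Start: joints at [1.01, 0.15, 1.437, -0, 1.554, -0.134], TCP at [0.238, 0.523, 0.231] pointing down, gripper open.
Joint ranges: [-2.8, 2.8], [-0.68, 2.1], [0.12, 2.68], [-1.39, 4.53], [0.16, 2.79], [-2.81, 2.81]. Speed limits (rad/s): [1.89, 1.89, 2.22, 3.01, 3.01, 3.01].

### API

Orientations are given as a unit quaternion [w, x, y, z].
In Python, from cell import env gives the robot as it stands.
- The arm moves only by the tool step_arm, never from a script. Its argument "series" is one flat list of numbers, 7 for each row, row after row: the shift along the tool's x, y, z as a fraction of full scale, then the turn, a rotation vector about the tool's x, y, z as a fraction of full scale, then the closure, from 0 (fully open) to 1 (shut). In form: [tx, ty, tz, rx, ry, rz, jaw, tx, ty, tz, rx, ry, rz, jaw, ...]. A call has 1 to 20 rows; each row is the pose to reach, as a shift and turn from the pose commanded when the call began, along the tool's axes at that moment, turning the shorter way round; what a row does not reach only later rows make up. Full scale, the value 1, is 0.08 m for a shift and 180 degrees for a turn. A row lasts 1/12 s, in which the tool goes at most 41.7 mm and 7.16 degrees, less where a joint would pass 70% of its speed; a pose out of reach is approached as far as the arm can. A call with a number of a shift or a turn outside -1 to 1 is refused whole. A call with a gripper value outside its range is refused whole. The fingers move at their own pace and stop on an object; "force" is the grip in N (left out, the last holds). Time passes only in rows, so rows that repeat a pose let the fingers close. It gives the time, the measured TCP pose, the force, the opening and the grip force at its end, in the units of the state.
- env.sense(): the state, without advancing time (a new reading comes with each control period).
- env.capture(name): name is "side" or "top"; returns the picture (384x512x3 uint8, red, green, blue); there is no depth.
- env.camera_model(name): a dict with "intrinsics" (3x3 intrinsics, pixels), "k1" (the pictures are not rectified: a ray, as slopes to the right and down, at radius r is drawn at 1 + k1 r^2 times it, then the intrinsics apply), "camera_from_world" (4x4, takes a point from world to camera coordinates). Camera axes: x right, y up, looking along -z (the intrinsics and any distortion apply to the point x, -y, -z); pixel columns grow to the right and rows downward; lengths in m; the calibration is good to about 2 mm. A picture is of the moment at which its call begins. camera_model takes no time and is no camera call.
- env.finish_job(): hands the job in; it is judged then, once.
The state is a dict: "t": time; "joints": joint angles; "joint_vel": joint speeds; "joint_efforts": joint torques, N m; "eef_pos": TCP position; "tcp_rot": TCP orientation; "contact_force": force on the tool from outside, world axes, zero at the start; "torque": the same for the moment, N m; "width": finger opening in m; "grip_force": force on a finger pad.
Only numpy, scipy, OpenCV 4.12 (cv2) and the standard library are available. Lean on these libraries where they do the work, as an engineer would, in place of code of your own. Each camera call takes 0.05 s, during which the arm holds its last target. There are 200 camera calls.

## Working session

There is one attempt and no reset: what is moved stays moved. The work goes in short steps, Python scripts to look and compute and a tool call to move; the robot and the scene stay as the last step left them, time stands still between calls to the robot, and variables do not carry over. Pictures are saved under pics/ and viewed, at most 10 in all, crops included, and the job is handed in when it is done.

Besides the shell and the picture viewer there is one more tool, called as name(argument=value, ...), one argument or row to a line, values as JSON. step_arm: Moves the arm, as the interface text tells. Shift numbers are shares of 0.08 m and turn numbers shares of 180 degrees, none past 1 either way. Its arguments: {"type":"object","properties":{"series":{"type":"array","items":{"type":"number","minimum":-1,"maximum":1}},"force":{"type":"number"}},"required":["series"]}

```bash
mkdir -p pics; cat > h.py <<'E'
import numpy as np,cv2
from cell import env
from scipy.spatial.transform import Rotation as R
def ray(n,u,v):
    m=env.camera_model(n);K=np.array(m["intrinsics"]);T=np.array(m["camera_from_world"])
    p=cv2.undistortPoints(np.array([[[u,v]]],float),K,np.array([m["k1"],0,0,0,0.]),
      criteria=None) if False else cv2.undistortPoints(np.array([[[u,v]]],float),K,np.array([m["k1"],0,0,0,0.]))
    x,y=p[0,0];d=T[:3,:3].T@np.array([x,-y,-1.]);return -T[:3,:3].T@T[:3,3],d
def onz(n,u,v,z):
    o,d=ray(n,u,v);return o+d*(z-o[2])/d[2]
def proj(n,P):
    m=env.camera_model(n);T=np.array(m["camera_from_world"]);q=T[:3,:3]@np.array(P)+T[:3,3]
    return cv2.projectPoints(np.array([[q[0],-q[1],-q[2]]]),np.zeros(3),np.zeros(3),np.array(m["intrinsics"]),np.array([m["k1"],0,0,0,0.]))[0].ravel()
def tri(u1,u2):
    (o1,d1),(o2,d2)=ray("top",*u1),ray("side",*u2)
    s=np.linalg.lstsq(np.c_[d1,-d2],o2-o1,rcond=None)[0];a=o1+d1*s[0];b=o2+d2*s[1];return (a+b)/2,np.linalg.norm(a-b)
def snap(n,f):
    im=env.capture(n);cv2.imwrite("pics/"+f,im[:,:,::-1]);return im
E
python3 - <<'E'
from h import *
a=snap("top","t0.png");b=snap("side","s0.png")
print(env.sense())
for n in("top","side"):
    print(ray(n,256,192), env.camera_model(n)["k1"])
E
```

```text
{'t': 0.1, 'joints': array([ 1.01001979e+00,  1.50914598e-01,  1.43791998e+00, -2.65660765e-05,
        1.55379181e+00, -1.34013152e-01]), 'joint_vel': array([-0.00067279,  0.00012923, -0.00074541,  0.00110315, -0.00305021,
       -0.00053051]), 'joint_efforts': array([ 7.03679892e-03, -7.14378834e+01, -5.71797216e+01,  1.01864891e-04,
        7.04113438e-03, -7.12588849e-05]), 'eef_pos': array([0.23792942, 0.52323644, 0.23077141]), 'tcp_rot': array([-1.63479474e-04,  2.11765848e-01,  9.77320295e-01, -4.90512405e-04]), 'contact_force': array([ 0.61276412,  0.23287115, -0.45073563]), 'torque': array([-0.04464144,  0.03972398, -0.01282681]), 'grip_force': 0.0, 'width': 0.08558505859093543}
(array([0.52575192, 0.12639011, 1.1683673 ]), array([ 0.09237991, -0.00494935, -0.99592968])) -0.13248144086541752
(array([0.41891384, 0.9274217 , 0.61142364]), array([ 0.16126683, -0.82664792, -0.53963318])) -0.1164547169034725
```

View pics/t0.png

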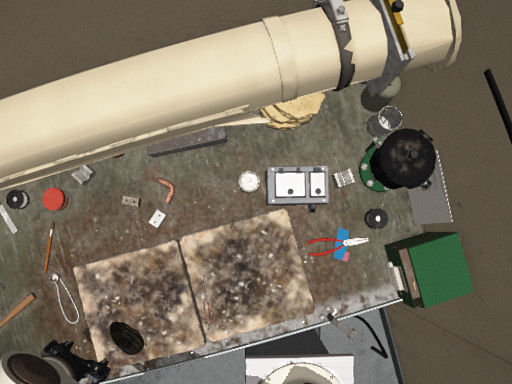

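View pics/s0.png

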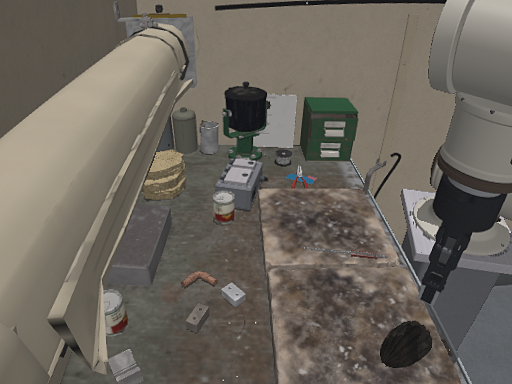

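The top view shows the box at about (297,185), with the large hatch at (290,184) and the small one at (318,184). A big duct runs overhead behind it. In the side view the box is at about (240,182). I'll zoom in on both.

```bash
python3 - <<'E'
from h import *
a=cv2.imread("pics/t0.png")[158:214,235:335];b=cv2.imread("pics/s0.png")[145:217,200:300]
f=lambda i:cv2.resize(i,None,fx=4.6 if 0 else 4,fy=4,interpolation=cv2.INTER_CUBIC)
a,b=f(a),f(b)
cv2.imwrite("pics/c0.png",np.vstack([a,b]))
for n,u in (("top",(267,166)),("top",(328,166)),("top",(267,205)),("top",(328,205))): print(onz(n,*u,0.07))
E
```

```text
[0.69965775 0.0893515  0.07      ]
[ 0.69766254 -0.08084521  0.07      ]
[0.59127369 0.09117674 0.07      ]
[ 0.58879783 -0.0776451   0.07      ]
```

View pics/c0.png

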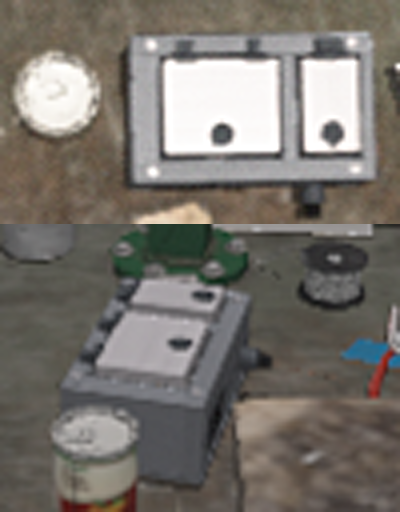

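The crop shows the ring marks at (290.1,190.9) for the large hatch and (317.9,190.6) for the small one in the top view. In the side view they are at (244.9,174.4) and (250.6,162.4).

```bash
python3 - <<'E'
from h import *
L=tri((290.1,190.9),(244.9,174.4));S=tri((317.9,190.6),(250.6,162.4));print(L,S)
l=onz("top",290.1,190.9,.079);s=onz("top",317.9,190.6,.079);print(l,s,np.linalg.norm(l-s))
f=lambda x,y:onz("top",(x+.5)/4-.5+235,(y+.5)/4-.5+158,.079)
# hatch corners (large): rear L,R front L,R
H=[f(163,58),f(281,60),f(163,154),f(281,155)];print(np.array(H))
C=[onz("top",(x+.5)/4-.5+235,(y+.5)/4-.5+158,.07) for x,y in((132,35),(372,33),(129,184),(375,180))];print(np.array(C),np.mean(C,0))
d=(l-s);yaw=np.arctan2(-d[0],d[1]);print("yaw",np.degrees(yaw))
print("hatch edges yaw",[np.degrees(np.arctan2(-(a-b)[0],(a-b)[1])) for a,b in((H[0],H[1]),(H[2],H[3]),(C[0],C[1]),(C[2],C[3]))])
print(R.from_quat(np.roll(env.sense()["tcp_rot"],-1)).as_matrix())
E
```

```text
(array([0.62865947, 0.02745333, 0.07830825]), np.float64(0.00016247924335441628)) (array([ 0.62893116, -0.04924748,  0.07756382]), np.float64(0.000989659831848389))
[0.62851402 0.02750176 0.079     ] [ 0.62830696 -0.04909847  0.079     ] 0.07660051868793864
[[ 0.68091341  0.0669177   0.079     ]
 [ 0.6785036  -0.0143887   0.079     ]
 [ 0.61472059  0.06814866  0.079     ]
 [ 0.61289587 -0.01276922  0.079     ]]
[[ 0.69858276  0.08763503  0.07      ]
 [ 0.69802516 -0.07980127  0.07      ]
 [ 0.59507089  0.09145852  0.07      ]
 [ 0.59536282 -0.07887068  0.07      ]] [0.64676041 0.0051054  0.07      ]
yaw -0.15487276624533292
hatch edges yaw [np.float64(-1.6976667389778566), np.float64(-1.2918133480942806), np.float64(-0.1908050256056398), np.float64(0.09819908133536615)]
[[-9.10310398e-01  4.13925961e-01 -5.27291167e-04]
 [ 4.13926281e-01  9.10309970e-01 -8.89536718e-04]
 [ 1.11796066e-04 -1.02801420e-03 -9.99999465e-01]]
```

step_arm(
  series=[-1,-0.5,0,0,0,-0.136,1,-1,-0.5,0,0,0,-0.136,1,-1,-0.5,0,0,0,-0.136,1,-1,-0.5,0,0,0,-0.136,1,-1,-0.5,0,0,0,-0.136,1],
)

```text
t: 0.52
eef_pos: [0.2949, 0.4531, 0.2311]
tcp_rot: [-0.0, -0.002, 1.0, -0.0]
contact_force: [0.6, 0.6, 0.0]
width: 0.0259
grip_force: 0.0
```

```bash
python3 - <<'E'
from h import *
s=env.sense();print(s["t"],s["eef_pos"],s["width"]);print(R.from_quat(np.roll(s["tcp_rot"],-1)).as_matrix().round(3))
# duct silhouette: plane of top edge & plane of side edge
n1=np.cross(ray("top",50,177)[1],ray("top",300,92)[1]);o1=ray("top",0,0)[0]
n2=np.cross(ray("side",110,340)[1],ray("side",180,80)[1]);o2=ray("side",0,0)[0]
for y in(.3,.03,-.1):
    A=np.array([n1,n2,[0,1,0]]);print(np.linalg.solve(A,[n1@o1,n2@o2,y]))
E
```

```text
0.5167 [0.29487878 0.45310206 0.23113251] 0.025860429151670472
[[-1.    -0.003 -0.   ]
 [-0.003  1.    -0.   ]
 [ 0.    -0.    -1.   ]]
[0.76943031 0.3        0.20849373]
[0.86208111 0.03       0.18934088]
[ 0.90669076 -0.1         0.18011914]
```

step_arm(
  series=[-0.75,-1,0,0,0,0,1,-0.75,-1,0,0,0,0,1,-0.75,-1,0,0,0,0,1],
)

```text
t: 0.77
eef_pos: [0.3557, 0.3716, 0.231]
tcp_rot: [0.0, 0.002, 1.0, -0.001]
contact_force: [0.4, 0.2, 0.4]
width: -0.0002
grip_force: 0.0
```

step_arm(
  series=[-0.75,-1,0,0,0,0,1,-0.75,-1,0,0,0,0,1,-0.75,-1,0,0,0,0,1],
)

```text
t: 1.02
eef_pos: [0.4161, 0.2912, 0.231]
tcp_rot: [0.0, 0.002, 1.0, -0.001]
contact_force: [-0.4, -0.4, -0.0]
width: 0.0003
grip_force: 0.0
```

step_arm(
  series=[-0.75,-1,0,0,0,0,1,-0.75,-1,0,0,0,0,1,-0.75,-1,0,0,0,0,1],
)

```text
t: 1.27
eef_pos: [0.4763, 0.2111, 0.2309]
tcp_rot: [-0.0, 0.002, 1.0, -0.001]
contact_force: [-0.6, 0.3, -0.8]
width: 0.0003
grip_force: 0.0
```

step_arm(
  series=[-0.75,-1,0,0,0,0,1,-0.75,-1,0,0,0,0,1,-0.75,-1,0,0,0,0,1],
)

```text
t: 1.52
eef_pos: [0.5364, 0.131, 0.2308]
tcp_rot: [-0.0, 0.002, 1.0, -0.0]
contact_force: [0.5, 0.7, 0.3]
width: -0.0001
grip_force: 0.0
```

step_arm(
  series=[-0.75,-1,0,0,0,0,1,-0.75,-1,0,0,0,0,1,-0.75,-1,0,0,0,0,1,-0.75,-1,0,0,0,0,1,-0.75,-1,0,0,0,0,1],
)

```text
t: 1.93
eef_pos: [0.5947, 0.0538, 0.2305]
tcp_rot: [-0.001, 0.001, 1.0, 0.0]
contact_force: [0.5, 1.0, 0.3]
width: -0.0001
grip_force: 0.0
```

step_arm(
  series=[-0.55,-0.33,1,0,-0.0833,0,1,-0.55,-0.33,1,0,-0.0833,0,1,-0.55,-0.33,1,0,-0.0833,0,1,-0.55,-0.33,1,0,-0.0833,0,1,-0.55,-0.33,1,0,-0.0833,0,1],
)

```text
t: 2.35
eef_pos: [0.6373, 0.0288, 0.1513]
tcp_rot: [0.129, 0.0, 0.992, 0.0]
contact_force: [0.2, 0.6, 1.4]
width: -0.0002
grip_force: 0.0
```

```bash
python3 - <<'E'
from h import *
s=env.sense();print(s["t"],s["eef_pos"],s["joints"],s["contact_force"]);print(R.from_quat(np.roll(s["tcp_rot"],-1)).as_matrix().round(3))
a=snap("side","s1.png")[100:220,180:320,::-1];b=snap("top","t1.png")[130:220,235:375,::-1]
f=lambda i:cv2.resize(np.ascontiguousarray(i),None,fx=2.8,fy=2.8,interpolation=cv2.INTER_CUBIC)
cv2.imwrite("pics/c1.png",np.vstack([f(a),f(b)]))
E
```

```text
2.35 [0.63734519 0.02875838 0.15127367] [-0.08732859  0.15794135  1.61469368  0.02572688  1.11157827 -1.66652396] [0.19015631 0.6486656  1.35614775]
[[-0.967 -0.     0.256]
 [ 0.     1.     0.001]
 [-0.256  0.001 -0.967]]
```

View pics/c1.png

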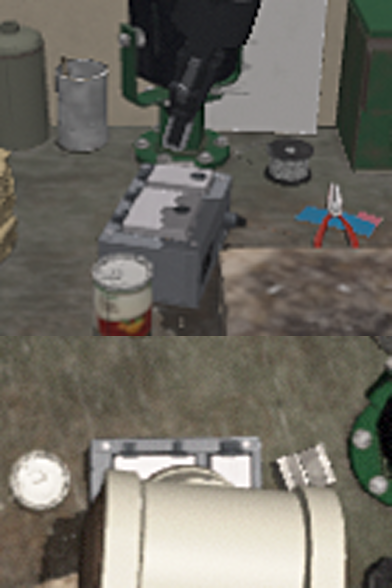

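The fingers lean towards the robot as intended, and the tip sits above the large hatch's ring. Next I descend.

step_arm(
  series=[0.19,0,0.725,0,0,0,1,0.19,0,0.725,0,0,0,1,0.19,0,0.725,0,0,0,1,0.19,0,0.725,0,0,0,1,0.19,0,0.725,0,0,0,1],
)

```text
t: 2.87
eef_pos: [0.64, 0.0279, 0.0939]
tcp_rot: [0.132, -0.0, 0.991, -0.0]
contact_force: [0.6, 0.8, 0.3]
width: 0.0004
grip_force: 0.0
```

```bash
python3 - <<'E'
from h import *
s=env.sense();p=s["eef_pos"];print(p,s["contact_force"]);M=R.from_quat(np.roll(s["tcp_rot"],-1)).as_matrix();print(M.round(3))
c=p+M@[.011,0,0];print(c,proj("side",c),proj("side",p),proj("side",[.6285,.0275,.079]))
a=snap("side","s2.png")[140:200,205:285,::-1]
cv2.imwrite("pics/c2.png",cv2.resize(np.ascontiguousarray(a),None,fx=8,fy=8,interpolation=cv2.INTER_CUBIC))
E
```

```text
[0.63998607 0.02791812 0.09394888] [0.6111191  0.78215487 0.28813689]
[[-0.965 -0.001  0.261]
 [-0.001  1.    -0.   ]
 [-0.261 -0.    -0.965]]
[0.62936739 0.02790976 0.09107771] [244.71199797 170.56460723] [241.10562039 169.21285038] [244.98177476 174.20892565]
```

View pics/c2.png

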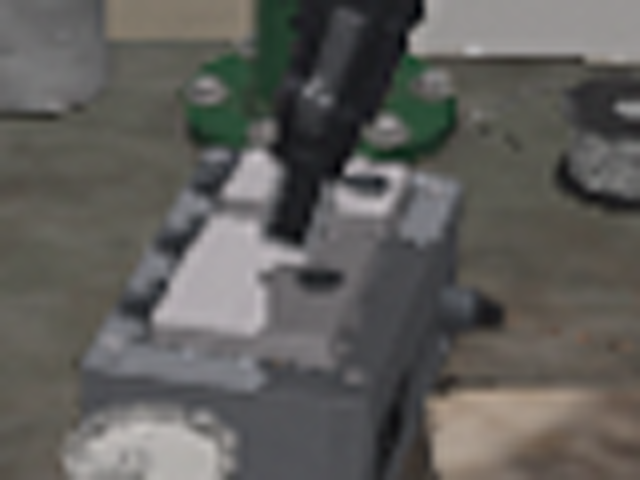

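The fingertip is about 5 px wide, with its front corner near (243,170). That is a little hinge-side of the ring at (245,174), so I'll shift forward 4 mm and go down.

step_arm(
  series=[0.073,0,0.077,0,0,0,1,0.073,0,0.077,0,0,0,1,0.073,0,0.077,0,0,0,1,0.073,0,0.077,0,0,0,1,0.073,0,0.077,0,0,0,1],
)

```text
t: 3.33
eef_pos: [0.6349, 0.0276, 0.0842]
tcp_rot: [0.131, -0.0, 0.991, -0.0]
contact_force: [-1.4, -1.5, 0.1]
width: 0.0001
grip_force: 0.0
```

step_arm(
  series=[0.01,0,0.036,0,0,0,1,0.01,0,0.036,0,0,0,1,0.01,0,0.036,0,0,0,1],
)

```text
t: 3.58
eef_pos: [0.635, 0.0275, 0.081]
tcp_rot: [0.131, -0.0, 0.991, -0.0]
contact_force: [1.2, -0.6, 2.5]
width: -0.0001
grip_force: 1.1
```

step_arm(
  series=[0.013,0,0.048,0,0,0,1,0.013,0,0.048,0,0,0,1,0.013,0,0.048,0,0,0,1],
)

```text
t: 3.83
eef_pos: [0.6348, 0.0276, 0.0769]
tcp_rot: [0.131, -0.0, 0.991, -0.0]
contact_force: [1.6, -0.2, 4.0]
width: -0.0001
grip_force: 1.6
```

step_arm(
  series=[0.005,0,0.018,0,0,0,1,0.005,0,0.018,0,0,0,1,0.005,0,0.018,0,0,0,1,0.005,0,0.018,0,0,0,1,0.005,0,0.018,0,0,0,1],
)

```text
t: 4.25
eef_pos: [0.6348, 0.0276, 0.0755]
tcp_rot: [0.131, -0.0, 0.991, -0.0]
contact_force: [2.3, 0.1, 4.6]
width: -0.0004
grip_force: 1.9
```

step_arm(
  series=[0.002,0,0.007,0,0,0,1,0.002,0,0.007,0,0,0,1,0.002,0,0.007,0,0,0,1,0.002,0,0.007,0,0,0,1,0.002,0,0.007,0,0,0,1],
)

```text
t: 4.67
eef_pos: [0.6349, 0.0276, 0.0751]
tcp_rot: [0.131, -0.0, 0.991, -0.0]
contact_force: [1.2, 0.4, 7.2]
width: 0.0001
grip_force: 3.4
```

step_arm(
  series=[-0.1,0,-0.36,0,0,0,1,0.38,0,-0.98,0,0,0,1,0.38,0,-0.98,0,0,0,1,0.38,0,-0.98,0,0,0,1,0.38,0,-0.98,0,0,0,1,0.38,0,-0.98,0,0,0,1],
)

```text
t: 5.17
eef_pos: [0.585, 0.0276, 0.1419]
tcp_rot: [0.13, -0.0, 0.992, 0.0]
contact_force: [0.1, 0.5, -0.3]
width: -0.0
grip_force: 0.0
```

step_arm(
  series=[0.9,0,-0.5,0,0,0,1,0.9,0,-0.5,0,0,0,1,0.9,0,-0.5,0,0,0,1,0.9,0,-0.5,0,0,0,1,0.9,0,-0.5,0,0,0,1,0.9,0,-0.5,0,0,0,1,0.9,0,-0.5,0,0,0,1,0.9,0,-0.5,0,0,0,1,0.9,0,-0.5,0,0,0,1,0.9,0,-0.5,0,0,0,1,0.9,0,-0.5,0,0,0,1,0.9,0,-0.5,0,0,0,1,0.9,0,-0.5,0,0,0,1,0.9,0,-0.5,0,0,0,1,0.9,0,-0.5,0,0,0,1,0.9,0,-0.5,0,0,0,1,0.9,0,-0.5,0,0,0,1,0.9,0,-0.5,0,0,0,1,0.9,0,-0.5,0,0,0,1,0.9,0,-0.5,0,0,0,1],
)

```text
t: 6.83
eef_pos: [0.5052, 0.0275, 0.1627]
tcp_rot: [0.13, -0.0, 0.991, -0.0]
contact_force: [0.9, -0.7, 0.5]
width: 0.0006
grip_force: 0.0
```

```bash
python3 - <<'E'
from h import *
s=env.sense();print(s["t"],s["eef_pos"],s["contact_force"])
a=snap("side","s3.png")[130:205,200:300,::-1];b=snap("top","t3.png")[150:215,240:340,::-1]
f=lambda i:cv2.resize(np.ascontiguousarray(i),None,fx=4,fy=4,interpolation=cv2.INTER_CUBIC)
cv2.imwrite("pics/c3.png",np.vstack([f(a),f(b)]))
E
```

```text
6.8333 [0.50516658 0.02754764 0.16272115] [ 0.92163335 -0.68959493  0.47476835]
```

View pics/c3.png

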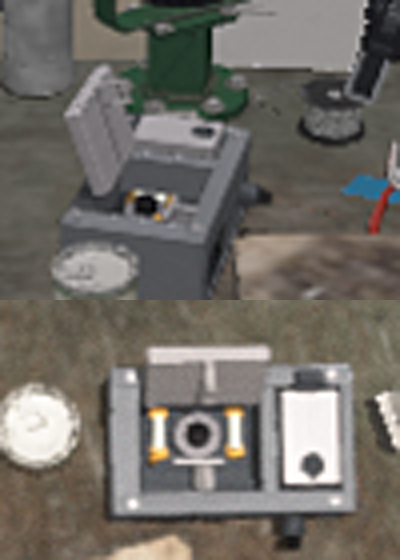

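The hatch stands fully open and the small one is shut. The button is at (289.1,183.1) in the top view and (236.9,180.9) in the side view.

```bash
python3 - <<'E'
from h import *
print(tri((289.1,183.1),(236.9,180.9)),onz("top",289.1,183.1,.06))
f=lambda x,y:onz("top",(x+.5)/4-.5+240,(y+.5)/4-.5+150,.141)
print("hatch top edge",f(148,47),f(270,47),f(148,60))
g=lambda x,y,z:onz("top",(x+.5)/4-.5+240,(y+.5)/4-.5+150,z)
print("well",g(140,103,.07),g(140,190,.07),g(262,190,.07))
E
```

```text
(array([0.65272326, 0.02741446, 0.0528662 ]), np.float64(0.0006227878563708971)) [0.65221665 0.02810513 0.06      ]
hatch top edge [0.70023676 0.06651031 0.141     ] [ 0.69930218 -0.01303518  0.141     ] [0.69169496 0.06667779 0.141     ]
well [0.6731426  0.06867695 0.07      ] [0.61271874 0.06978712 0.07      ] [ 0.61152785 -0.0145633   0.07      ]
```

step_arm(
  series=[0,0,0,0,0,0,1,0,0,0,0,0,0,1,0,0,0,0,0,0,1,0,0,0,0,0,0,1,0,0,0,0,0,0,1,0,0,0,0,0,0,1,0,0,0,0,0,0,1,0,0,0,0,0,0,1,0,0,0,0,0,0,1,0,0,0,0,0,0,1],
)

```text
t: 7.77
eef_pos: [0.5051, 0.0275, 0.1627]
tcp_rot: [0.13, -0.0, 0.991, -0.0]
contact_force: [1.1, -0.5, 0.0]
width: 0.0001
grip_force: 0.0
```

step_arm(
  series=[-0.905,0,0.245,0,0,0,1,-0.905,0,0.245,0,0,0,1,-0.905,0,0.245,0,0,0,1,-0.905,0,0.245,0,0,0,1],
)

```text
t: 8.1
eef_pos: [0.5809, 0.0276, 0.1615]
tcp_rot: [0.13, -0.0, 0.992, 0.0]
contact_force: [0.7, -0.4, -0.4]
width: 0.0002
grip_force: 0.0
```

step_arm(
  series=[-0.77,0,0.635,0,0,0,1,-0.77,0,0.635,0,0,0,1,-0.77,0,0.635,0,0,0,1,-0.77,0,0.635,0,0,0,1,-0.77,0,0.635,0,0,0,1,-0.77,0,0.635,0,0,0,1],
)

```text
t: 8.6
eef_pos: [0.6521, 0.0277, 0.1306]
tcp_rot: [0.131, -0.0, 0.991, -0.0]
contact_force: [-0.2, -0.4, 0.5]
width: -0.0001
grip_force: 0.0
```

step_arm(
  series=[0.17,0,0.667,0,0,0,1,0.17,0,0.667,0,0,0,1,0.17,0,0.667,0,0,0,1,0.17,0,0.667,0,0,0,1,0.17,0,0.667,0,0,0,1],
)

```text
t: 9.02
eef_pos: [0.6541, 0.0276, 0.0768]
tcp_rot: [0.132, -0.0, 0.991, -0.0]
contact_force: [-1.1, -1.1, 0.5]
width: -0.0003
grip_force: 0.0
```

```bash
python3 - <<'E'
from h import *
s=env.sense();print(s["t"],s["eef_pos"],s["contact_force"])
a=snap("side","s4.png")[130:205,200:300,::-1]
cv2.imwrite("pics/c4.png",cv2.resize(np.ascontiguousarray(a),None,fx=6,fy=6,interpolation=cv2.INTER_CUBIC))
E
```

```text
9.0167 [0.6540671  0.02755252 0.07679369] [-1.08690294 -1.08387979  0.54210285]
```

View pics/c4.png

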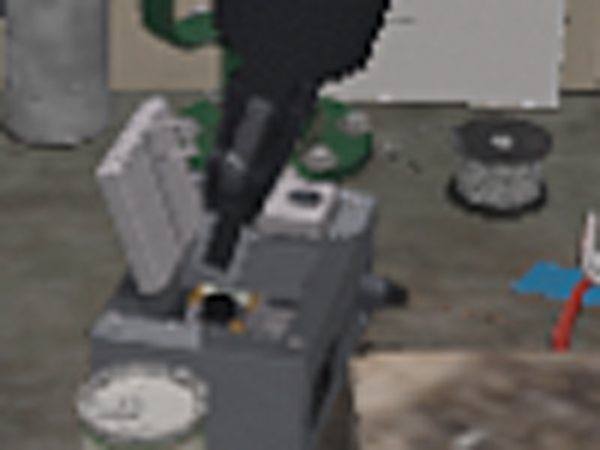

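The tip is above the button (220,305) at crop position (220,265), and the knuckle clears the open hatch. Next I press.

step_arm(
  series=[0.053,0,0.147,0,0,0,1,0.053,0,0.147,0,0,0,1,0.053,0,0.147,0,0,0,1,0.053,0,0.147,0,0,0,1],
)

```text
t: 9.4
eef_pos: [0.6528, 0.0276, 0.063]
tcp_rot: [0.131, -0.0, 0.991, -0.0]
contact_force: [1.0, -0.4, 1.2]
width: -0.0002
grip_force: 0.0
```

step_arm(
  series=[0.013,0,0.048,0,0,0,1,0.013,0,0.048,0,0,0,1,0.013,0,0.048,0,0,0,1],
)

```text
t: 9.65
eef_pos: [0.6528, 0.0276, 0.0583]
tcp_rot: [0.131, -0.0, 0.991, -0.0]
contact_force: [1.9, -0.7, 3.1]
width: -0.0001
grip_force: 1.3
```

step_arm(
  series=[0.007,0,0.024,0,0,0,1,0.007,0,0.024,0,0,0,1,0.007,0,0.024,0,0,0,1],
)

```text
t: 9.9
eef_pos: [0.6526, 0.0276, 0.0561]
tcp_rot: [0.131, -0.0, 0.991, -0.0]
contact_force: [1.3, 0.2, 4.4]
width: 0.0001
grip_force: 1.8
```

step_arm(
  series=[0.002,0,0.009,0,0,0,1,0.002,0,0.009,0,0,0,1,0.002,0,0.009,0,0,0,1],
)

```text
t: 10.15
eef_pos: [0.6527, 0.0276, 0.0556]
tcp_rot: [0.131, -0.0, 0.991, -0.0]
contact_force: [0.1, 0.1, 6.9]
width: -0.0001
grip_force: 3.7
```

step_arm(
  series=[0.002,0,0.007,0,0,0,1,0.002,0,0.007,0,0,0,1,0.002,0,0.007,0,0,0,1,0.002,0,0.007,0,0,0,1],
)

```text
t: 10.48
eef_pos: [0.6528, 0.0276, 0.0555]
tcp_rot: [0.131, -0.0, 0.991, -0.0]
contact_force: [-1.7, 0.5, 12.3]
width: -0.0003
grip_force: 5.9
```

step_arm(
  series=[-0.07,0,-0.25,0,0,0,1,0,0,-1,0,0,0,1,0,0,-1,0,0,0,1,0,0,-1,0,0,0,1,0,0,-1,0,0,0,1],
)

```text
t: 10.9
eef_pos: [0.6316, 0.0276, 0.1327]
tcp_rot: [0.131, -0.0, 0.991, -0.0]
contact_force: [-0.0, -1.2, -0.9]
width: -0.0001
grip_force: 0.0
```

step_arm(
  series=[1,0,-0.5,0,0,0,1,1,0,-0.5,0,0,0,1,1,0,-0.5,0,0,0,1,1,0,-0.5,0,0,0,1,1,0,-0.5,0,0,0,1],
)

```text
t: 11.32
eef_pos: [0.544, 0.0275, 0.1491]
tcp_rot: [0.13, -0.0, 0.991, 0.0]
contact_force: [-0.6, -0.6, -0.8]
width: 0.0002
grip_force: 0.0
```

step_arm(
  series=[1,0,0,0,0,0,1,1,0,0,0,0,0,1,1,0,0,0,0,0,1,1,0,0,0,0,0,1,1,0,0,0,0,0,1,1,0,0,0,0,0,1,1,0,0,0,0,0,1],
)

```text
t: 11.9
eef_pos: [0.4677, 0.0274, 0.1291]
tcp_rot: [0.13, -0.0, 0.991, 0.0]
contact_force: [-0.1, 0.0, 0.5]
width: -0.0001
grip_force: 0.0
```

```bash
python3 - <<'E'
from h import *
s=env.sense();print(s["t"],s["eef_pos"],s["contact_force"])
A=snap("side","s5.png");B=snap("top","t5.png")
a=A[130:205,200:300,::-1];b=B[150:215,240:340,::-1]
f=lambda i:cv2.resize(np.ascontiguousarray(i),None,fx=4,fy=4,interpolation=cv2.INTER_CUBIC)
cv2.imwrite("pics/c5.png",np.vstack([f(a),f(b)]))
t3=cv2.imread("pics/t3.png")[:,:,::-1];print(np.abs(t3.astype(int)-B)[160:215,240:340].mean(), np.abs(t3.astype(int)-B)[160:215,240:340].max())
E
```

```text
11.9 [0.46774676 0.02743418 0.12910094] [-0.13887373  0.02385612  0.52842405]
3.632060606060606 22
```

View pics/c5.png

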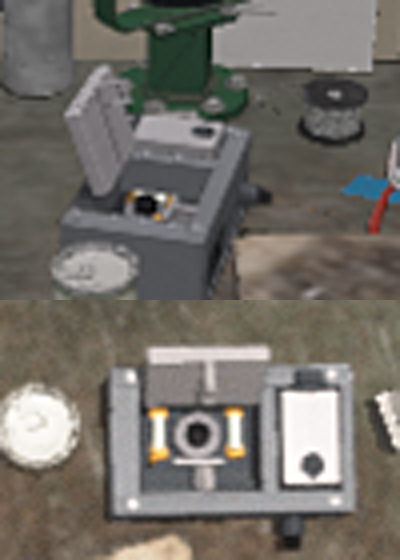

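The box hasn't moved. The large hatch is open, the small one is shut, the button (198,434 in the crop) is back up, and the arm is clear. I'm handing the job in.

```bash
python3 -c "
from cell import env
print(env.finish_job())"
```

```text
the job is handed in; nothing more can be done
None
```

The job is handed in, at about 12 s of the 42 s allowed: the large hatch sprang open and stood untouched for over a second, the reset button was pushed to its stop and came back up, the small hatch is still shut, and the box and the things close around it look unmoved in the last pictures.

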